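# Empty the tilting pot of heel blocks into its drawer

### The job

Tip the tilting steel pot forward by its crank handle so that all five rubber heel blocks drop into the open drawer below it, and stand the pot fully upright again with the drawer still out. Then push the drawer fully shut with the blocks in it. Leave the other things on the bench where they are.

Things in the scene. Friction and masses are not known exactly. Their poses are not given: they have to be found in the camera images.
- drawer_box: low wooden box, 170 x 170 mm and 80 mm high, fixed to the bench, holding one drawer and carrying the tilting steel pot on its top near the front. Origin: centre of its underside. Its -x side is the front (about facing the robot), +y is the side with the pot's handle, z up.
- pot (a joint): tilt of the pot about its pivot, rad: 0 = upright on its stop; grows as the mouth goes over to the front (-x of the box), to the stop at 2.25. The pivot is stiff (about 0.2 N m of friction; up to 5 N at the handle) and stays where it is left. To empty it surely, tip it to the stop and wait a moment.
- pot_hinge (a point): point on the pot's pivot line, midway between its two cheeks (tops of the cheeks at z = 128 mm): at (-60, 0, 118) mm in the box's frame. The line runs along the box's y. Does not turn with the pot; axes as the box's. The handle's arm is a 10 mm bar, 72 mm off the middle plane.
- pot_handle (a point): mid-point of the pot's crank handle: free round steel bar, 12 mm thick, parallel to the pivot line, reaching from 72 to 138 mm off the box's middle plane on its +y side (this point: 108 mm), 80 mm from the pivot line. Pot upright: 68 mm behind (+x) and 42 mm above the pivot; fully tipped: 76 mm in front, 26 mm above. Push it from either side or catch it between the fingers. Axes turn with the pot.
- pot_mouth (a point): centre of the pot's mouth: round steel pot, 84 mm across at the foot, 104 mm at the rim, 80 mm high, 3 mm wall, floor 4 mm; when upright its foot is 83 mm and its rim 163 mm above the bench. z axis points out of the mouth.
- drawer (a joint): how far the drawer is out, m: 0 = shut, its front against the box; grows towards the front (-x of the box), to 0.10. Slides with about 2 N of friction, stays where left. Starts nearly fully out, below the pot's mouth.
- drawer_pull (a point): middle of the front face of the drawer's round steel knob (28 mm across, standing 20 mm off the drawer front), 40 mm above the bench. The front is 168 mm wide, 12 mm thick, its top 76 mm above the bench. Axes as the box's.
- drawer_in (a point): centre of the drawer's inner floor, 14 mm above the bench; the inside is 138 mm (x) by 136 mm (y), walls 6 mm thick, to 46 mm above the floor. Axes as the box's.
- last_stand: wooden shoe last, sole up, on an iron post with a round 100 mm foot, 113 mm high, about 180 mm long along its own x; fixed. It stands to one side of the drawer box, left or right. Origin: centre of the foot's underside.
- heel0: black rubber heel block, D-shaped, 23 x 22 mm and 14 mm thick, 15 g, one of five alike, in the pot at the start. Origin: centre of its underside.
- heel1: black rubber heel block, D-shaped, 23 x 22 mm and 14 mm thick, 15 g, one of five alike, in the pot at the start. Origin: centre of its underside.
- heel2: black rubber heel block, D-shaped, 23 x 22 mm and 14 mm thick, 15 g, one of five alike, in the pot at the start. Origin: centre of its underside.
- heel3: black rubber heel block, D-shaped, 23 x 22 mm and 14 mm thick, 15 g, one of five alike, in the pot at the start. Origin: centre of its underside.
- heel4: black rubber heel block, D-shaped, 23 x 22 mm and 14 mm thick, 15 g, one of five alike, in the pot at the start. Origin: centre of its underside.
- spool: bystander: thread spool, 32 mm across, 37 mm high, standing on the drawer box behind the pot. Origin: centre of its foot.
- glue_jar: bystander: amber jar, 60 mm across, 85 mm high. Origin: centre of its foot.
- hammer: bystander: hammer lying along its own x. Origin: under its middle.
- awl: bystander: awl-like driver, 160 mm, lying along its own x. Origin: under its middle.
- brush: bystander: brush lying along its own x. Origin: under its middle.
- sole: bystander: flat rubber shoe sole, about 210 x 74 x 8 mm, lying along its own x. Origin: centre of its underside.
- tin_cup: bystander: empty aluminium cup, 66 mm across, 70 mm high. Origin: centre of its foot.

How it is judged:
On the way, in this order (a step that is already met when the one before it is completed fails the run):
1. the pot is tipped well over to the front (past 1.4 rad), with the drawer out (more than 70 mm) (value of joint pot above 1.4 rad and value of joint drawer above 0.07 m).
2. all five blocks are in the drawer and the pot is upright again (within 0.08 rad), the drawer still out (more than 50 mm) (x of heel0 in the frame of drawer_in between -0.073 and 0.073 m and y of heel0 in the frame of drawer_in between -0.072 and 0.072 m and z of heel0 in the frame of drawer_in between -0.005 and 0.045 m and x of heel1 in the frame of drawer_in between -0.073 and 0.073 m and y of heel1 in the frame of drawer_in between -0.072 and 0.072 m and z of heel1 in the frame of drawer_in between -0.005 and 0.045 m and x of heel2 in the frame of drawer_in between -0.073 and 0.073 m and y of heel2 in the frame of drawer_in between -0.072 and 0.072 m and z of heel2 in the frame of drawer_in between -0.005 and 0.045 m and x of heel3 in the frame of drawer_in between -0.073 and 0.073 m and y of heel3 in the frame of drawer_in between -0.072 and 0.072 m and z of heel3 in the frame of drawer_in between -0.005 and 0.045 m and x of heel4 in the frame of drawer_in between -0.073 and 0.073 m and y of heel4 in the frame of drawer_in between -0.072 and 0.072 m and z of heel4 in the frame of drawer_in between -0.005 and 0.045 m and value of joint pot below 0.08 rad and value of joint drawer above 0.05 m), for 0.2 s.
At the end, for the whole second after the job is handed in: The drawer is shut (within 6 mm), all five blocks lie at rest inside it, and the pot stands upright on its stop (within 0.08 rad) (x of heel0 in the frame of drawer_in between -0.073 and 0.073 m and y of heel0 in the frame of drawer_in between -0.072 and 0.072 m and z of heel0 in the frame of drawer_in between -0.005 and 0.045 m and x of heel1 in the frame of drawer_in between -0.073 and 0.073 m and y of heel1 in the frame of drawer_in between -0.072 and 0.072 m and z of heel1 in the frame of drawer_in between -0.005 and 0.045 m and x of heel2 in the frame of drawer_in between -0.073 and 0.073 m and y of heel2 in the frame of drawer_in between -0.072 and 0.072 m and z of heel2 in the frame of drawer_in between -0.005 and 0.045 m and x of heel3 in the frame of drawer_in between -0.073 and 0.073 m and y of heel3 in the frame of drawer_in between -0.072 and 0.072 m and z of heel3 in the frame of drawer_in between -0.005 and 0.045 m and x of heel4 in the frame of drawer_in between -0.073 and 0.073 m and y of heel4 in the frame of drawer_in between -0.072 and 0.072 m and z of heel4 in the frame of drawer_in between -0.005 and 0.045 m and value of joint pot below 0.08 rad and value of joint drawer below 0.006 m and velocity of joint drawer below 0.02 m/s and linear speed of each of heel0, heel1, heel2, heel3, heel4 below 0.05 m/s); the robot touches nothing.
It fails at once if a bystander (spool, jar, hammer, awl, brush, sole or cup) is moved by more than 30 mm (distance of any of spool, glue_jar, hammer, awl, brush, sole, tin_cup from where it was at the start of the episode above 0.03 m).
It also fails if it takes over 72 s, if anything falls off the work surface, if the arm or the gripper's body presses on something with over 40 N, if the wrist force passes 120 N, or if a joint passes its speed limit or range.

### The arm

A 6-joint arm with a two-finger parallel gripper is mounted at the origin on the work surface. World frame = base frame: x ahead of the robot, y to its left, z up, the work surface at z = 0. Lengths are in m, angles in rad, forces in N, time in s.
With the tool pointing down it reaches from about 0.375 to 0.9 m from the base axis. Payload 3.1 kg.
Tool frame: the origin (TCP) lies midway between the tips of the shut fingers; the grasp point (between the pads) lies 19 mm behind it; z points along the fingers, y is the line along which they close (so a half turn about z gives the same grasp; the last joint's range is limited). The gripper opens to 87 mm and grips with 3 to 60 N. Pads are 19 mm wide; open, the fingers measure 117 mm over their backs; the gripper's body (75 mm by 190 mm) begins 51 mm behind the grasp point.
Start: joints at [1.036, 0.527, 1.433, -0, 1.181, -0.178], TCP at [0.218, 0.586, 0.223] pointing down, gripper open.
Joint ranges: [-3.08, 3.08], [-0.75, 2.2], [0.22, 2.44], [-1.43, 4.57], [0, 2.65], [-2.85, 2.85]. Speed limits (rad/s): [2.79, 2.79, 3.14, 3.14, 3.14, 3.14].

### API

Orientations are given as a unit quaternion [x, y, z, w].
In Python, from rig import robot gives the robot as it stands.
- The arm moves only by the shell command python3 -m jog 'ROWS' [FORCE]. ROWS is a JSON object of lists of equal length, an entry for each row: "dp": the shift along the tool's x, y, z in mm, a list of three; "delta_rot": the turn, a rotation vector about the tool's x, y, z in rad, a list of three; "gripper": the opening, from -1 (shut) to 1 (fully open). A call has 1 to 12 rows; each row is the pose to reach, as a shift and turn from the pose commanded when the call began, along the tool's axes at that moment; what a row does not reach only later rows make up. A row lasts 1/10 s, in which the tool goes at most 50 mm and 8.59 degrees, less where a joint would pass 70% of its speed; a pose out of reach is approached as far as the arm can. A call with a gripper value outside its range is refused whole. The fingers move at their own pace and stop on an object; FORCE is the grip in N (left out, the last holds). Time passes only in rows, so rows that repeat a pose let the fingers close. It gives the time, the measured TCP pose, the force, the opening and the grip force at its end, in the units of the state.
- robot.get_obs(): the state, without advancing time (a new reading comes with each control period).
- robot.camera(name): name is "scene" or "top" or "wrist"; returns the picture (420x560x3 uint8, red, green, blue); there is no depth.
- robot.camera_model(name): a dict with "fx", "fy", "cx", "cy" (pixels), "k1" (the pictures are not rectified: a ray, as slopes to the right and down, at radius r is drawn at 1 + k1 r^2 times it, then the intrinsics apply), "xyz" and "orientation" of the camera in the world; the wrist camera has in their place "T_tool_cam" (4x4, takes a point from camera to tool coordinates, whose origin is the TCP and whose axes are the flange's). Camera axes: x right, y down, z forward; pixel columns grow to the right and rows downward; lengths in m; the calibration is good to about 2 mm. A picture is of the moment at which its call begins: read the wrist's pose just before it. camera_model takes no time and is no camera call.
- robot.hand_in(): hands the job in; it is judged then, once.
Trained networks look in the newest picture that a camera, given by its name, has taken for a name from the list of things; names that differ only in an ending like _2 or _b are one class to them, and where a whole thing is asked for, a point or a joint stands for the part that bears it (a point fixed in the world has none). Each returns a list of dicts, best first, with "score" (0 to 1); they miss things now and then, are a little off and sometimes report something else, mostly with a low value. They report only what shows in the picture. A call takes as long as a camera call.
- robot.search_frame(name, camera): "rect" ([left, top, right, bottom] in pixels, round what is visible of it).
The state is a dict: "time": time; "q": joint angles; "joint_velocities": joint speeds; "joint_torque": joint torques, N m; "position": TCP position; "tool_rot": TCP orientation; "ft_force": force on the tool from outside, world axes, zero at the start; "moment": the same for the moment, N m; "grip_width": finger opening in m; "grip_force": force on a finger pad.
Only numpy, scipy, OpenCV 4.12 (cv2) and the standard library are available. Lean on these libraries where they do the work, as an engineer would, in place of code of your own. Each camera call takes 0.05 s, during which the arm holds its last target. There are 200 camera calls.

## Working session

There is one attempt and no reset: what is moved stays moved. The work goes in short steps, Python scripts to look and compute and a shell command to move; the robot and the scene stay as the last step left them, time stands still between calls to the robot, and variables do not carry over. Pictures are saved under pics/ and viewed, at most 10 in all, crops included, and the job is handed in when it is done.

```bash
mkdir -p pics; ls; cat > h.py <<'E'
import numpy as np, cv2, json
from scipy.spatial.transform import Rotation as R
from rig import robot
def cam(name):
    m=robot.camera_model(name)
    if 'xyz' in m: return m,R.from_quat(m['orientation']).as_matrix(),np.array(m['xyz'])
    o=robot.get_obs();T=np.eye(4);T[:3,:3]=R.from_quat(o['tool_rot']).as_matrix();T[:3,3]=o['position']
    T=T@np.array(m['T_tool_cam']);return m,T[:3,:3],T[:3,3]
def ray(c,u,v):
    m,Rm,t=c;x=(u-m['cx'])/m['fx'];y=(v-m['cy'])/m['fy'];a,b=x,y
    for _ in range(20):
        k=1+m['k1']*(a*a+b*b);a,b=x/k,y/k
    d=Rm@np.array([a,b,1]);return t,d/np.linalg.norm(d)
def onz(c,u,v,z):
    t,d=ray(c,u,v);return t+d*(z-t[2])/d[2]
def tri(*rs):
    A=sum(np.eye(3)-np.outer(d,d) for t,d in rs);b=sum((np.eye(3)-np.outer(d,d))@t for t,d in rs);p=np.linalg.solve(A,b)
    return p,[round(1000*np.linalg.norm((np.eye(3)-np.outer(d,d))@(p-t)),1) for t,d in rs]
def proj(c,p):
    m,Rm,t=c;q=Rm.T@(np.array(p)-t);a,b=q[0]/q[2],q[1]/q[2];k=1+m['k1']*(a*a+b*b)
    return m['fx']*a*k+m['cx'],m['fy']*b*k+m['cy']
def shot(name,f):
    c=cam(name);im=robot.camera(name);cv2.imwrite('pics/'+f,im[:,:,::-1]);return c
E
python3 - <<'E'
from h import *
for n in ['scene','top']:
    c=shot(n,n+'1.png');print(n,c[2].round(3),c[1][:,2].round(3),c[0]['fx'])
    for k in ['drawer_box','pot_mouth','pot_handle','drawer_pull','drawer_in','last_stand','spool']:
        print(k,[(np.round(d['rect']).tolist(),round(d['score'],2)) for d in robot.search_frame(k,n)[:2]])
o=robot.get_obs();print(R.from_quat(o['tool_rot']).as_matrix().round(3),o['position'],o['time'])
a=cv2.imread('pics/scene1.png');b=cv2.imread('pics/top1.png')
E
```

```text
pics
scene [ 0.928 -0.653  0.985] [-0.351  0.551 -0.757] 464.7925704240658
drawer_box [([170.0, 250.0, 312.0, 387.0], 0.62), ([169.0, 253.0, 241.0, 330.0], 0.45)]
pot_mouth [([232.0, 258.0, 300.0, 334.0], 0.97)]
pot_handle [([214.0, 255.0, 302.0, 332.0], 0.76)]
drawer_pull [([169.0, 254.0, 240.0, 329.0], 0.63), ([250.0, 306.0, 259.0, 317.0], 0.63)]
drawer_in [([296.0, 205.0, 364.0, 258.0], 0.35)]
last_stand [([297.0, 208.0, 367.0, 257.0], 0.66)]
spool [([266.0, 325.0, 289.0, 339.0], 0.59)]
top [ 0.41  -0.027  1.621] [ 0.092  0.    -0.996] 540.1238752477288
drawer_box [([320.0, 153.0, 398.0, 257.0], 0.79)]
pot_mouth [([319.0, 165.0, 388.0, 207.0], 0.68)]
pot_handle [([320.0, 165.0, 389.0, 205.0], 0.68)]
drawer_pull [([330.0, 212.0, 384.0, 252.0], 0.74)]
drawer_in [([328.0, 211.0, 384.0, 254.0], 0.81), ([145.0, 246.0, 165.0, 270.0], 0.74)]
last_stand [([232.0, 155.0, 272.0, 206.0], 0.56)]
spool [([365.0, 186.0, 375.0, 196.0], 0.66), ([361.0, 182.0, 369.0, 190.0], 0.35)]
[[-0.937  0.349  0.   ]
 [ 0.349  0.937  0.   ]
 [-0.     0.    -1.   ]] [0.21825483 0.5856294  0.22257906] 0.8
```

```bash
python3 - <<'E'
import cv2
a=cv2.imread('pics/scene1.png')[170:420,130:400];b=cv2.imread('pics/top1.png')[120:290,200:430]
cv2.imwrite('pics/sc.png',cv2.resize(a,None,fx=2.4,fy=2.4,interpolation=cv2.INTER_CUBIC))
cv2.imwrite('pics/tc.png',cv2.resize(b,None,fx=3.4,fy=3.4,interpolation=cv2.INTER_CUBIC))
E
```

```text
(no output)
```

View pics/sc.png

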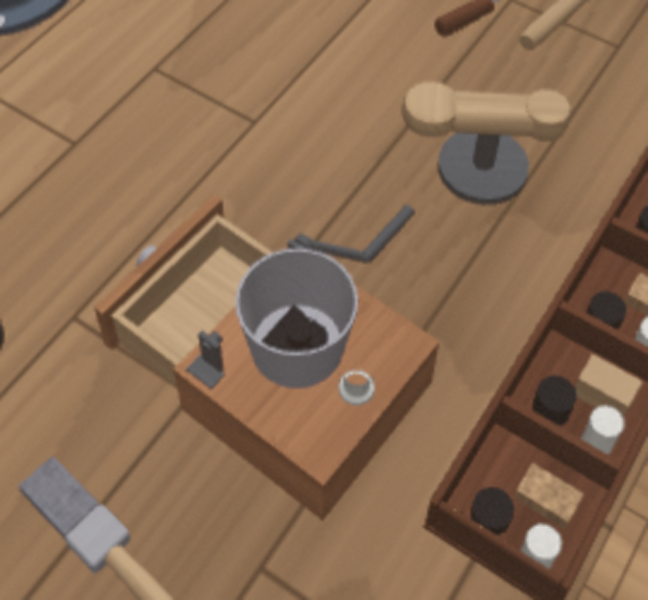

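View pics/tc.png

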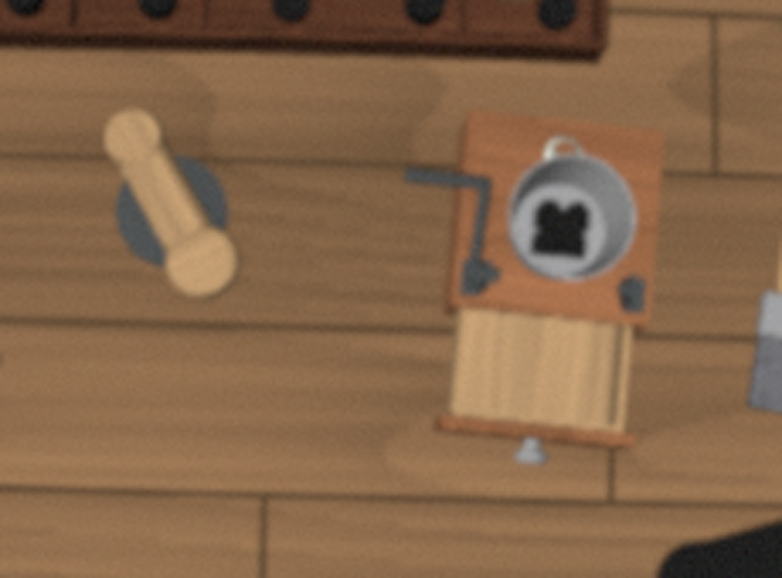

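The scene crop shows the pot upright with the blocks in it, and the spool right behind it. The handle's elbow is at crop pixel (367,257) and its free end at (410,210). The top crop shows the handle from (487,183) to (408,176), the box corners, and the knob at (530,455).

```bash
python3 - <<'E'
from h import *
S=cam('scene');T=cam('top')
s=lambda u,v:(130+(u+.5)/2.4-.5,170+(v+.5)/2.4-.5)
t=lambda u,v:(200+(u+.5)/3.4-.5,120+(v+.5)/3.4-.5)
for n,a,b in [('hend',(410,210),(408,176)),('elbow',(367,257),(487,183)),('rim',(297,301),(573,217)),('knob',(147,254),(530,450)),('cheek-',(209,335),(632,285)),('cheek+',(297,241),(479,270)),('frontR corner drawer',(100,310),(634,441)),('frontL',(220,202),(440,425))]:
    p,e=tri(ray(S,*s(*a)),ray(T,*t(*b)));print(n,p.round(4),e)
c=[onz(T,*t(*x),.08)[:2] for x in [(468,113),(663,135),(645,326),(450,305)]]
print(np.round(c,4),np.mean(c,0));
x=c[0]-c[3]+c[1]-c[2];print('yaw',np.arctan2(x[1],x[0]),np.arctan2(*( (c[0]-c[1]+c[3]-c[2])*[-1,1])) , [np.linalg.norm(c[i]-c[i-1]) for i in range(4)])
E
```

```text
hend [ 0.6738 -0.1199  0.1639] [np.float64(1.7), np.float64(1.7)]
elbow [ 0.6692 -0.184   0.1647] [np.float64(1.0), np.float64(1.0)]
rim [ 0.6436 -0.2541  0.1644] [np.float64(1.1), np.float64(1.1)]
knob [ 0.4563 -0.2383  0.056 ] [np.float64(2.1), np.float64(2.1)]
cheek- [ 0.592  -0.3088  0.1365] [np.float64(0.5), np.float64(0.5)]
cheek+ [ 0.5996 -0.1842  0.132 ] [np.float64(2.7), np.float64(2.7)]
frontR corner drawer [ 0.4678 -0.3217  0.0771] [np.float64(1.5), np.float64(1.5)]
frontL [ 0.479  -0.1566  0.0665] [np.float64(2.6), np.float64(2.6)]
[[ 0.7438 -0.1768]
 [ 0.7302 -0.346 ]
 [ 0.5645 -0.3307]
 [ 0.578  -0.1638]] [ 0.65410807 -0.25429191]
yaw -0.08520682731424516 -0.08055200249556156 [np.float64(0.16630244536794084), np.float64(0.16975936733357408), np.float64(0.16639380447779673), np.float64(0.16745679662698104)]
```

```bash
python3 -m jog '{"dp":[[0,0,-40],[0,0,-77],[-679,-526,-77],[-679,-526,-77],[-679,-526,-77],[-679,-526,-77],[-679,-526,-77],[-679,-526,-77],[-679,-526,-77],[-679,-526,-77],[-679,-526,-77],[-679,-526,-77]],"delta_rot":[[0,0,0],[0,0,0],[0,0,1.297],[0,0,1.297],[0,0,1.297],[0,0,1.297],[0,0,1.297],[0,0,1.297],[0,0,1.297],[0,0,1.297],[0,0,1.297],[0,0,1.297]],"gripper":[1,1,1,1,1,1,1,1,1,1,1,1]}'
python3 - <<'E'
from h import *
o=robot.get_obs();Rm=R.from_quat(o['tool_rot'])
print(Rm.as_matrix().round(3),o['position'])
print('d',1000*(Rm.inv().apply(np.array([.671,-.144,.29])-o['position'])))
tgt=R.from_matrix(np.array([[.083,.9966,0],[.9966,-.083,0],[0,0,-1]]).astype(float));print((Rm.inv()*tgt).as_rotvec())
E
```

```text
time: 2.0
position: [0.4825, 0.1588, 0.2999]
tool_rot: [0.736, 0.676, 0.0, 0.0]
ft_force: [0.9, 0.6, -0.1]
grip_width: 0.0869
grip_force: 0.0
[[ 0.085  0.996  0.001]
 [ 0.996 -0.085  0.   ]
 [ 0.     0.001 -1.   ]] [0.48253933 0.1587903  0.29988713]
d [-285.74106375  213.42382889    9.97286643]
[ 0.00086373 -0.00034414 -0.00171941]
```

```bash
python3 -m jog '{"dp":[[-286,213,10],[-286,213,10],[-286,213,10],[-286,213,10],[-286,213,10],[-286,213,10],[-286,213,10],[-286,213,10],[-286,213,10],[-286,213,10]],"delta_rot":[[0,0,0],[0,0,0],[0,0,0],[0,0,0],[0,0,0],[0,0,0],[0,0,0],[0,0,0],[0,0,0],[0,0,0]],"gripper":[1,1,1,1,1,1,1,1,1,1]}'
python3 - <<'E'
from h import *
c=shot('wrist','w1.png');print(c[2],c[1][:,2])
for k in ['pot_handle','pot_mouth']: print(k,robot.search_frame(k,'wrist')[:2])
for p in ([.671,-.147,.16],[.668,-.183,.16],[.6735,-.117,.16]): print(proj(c,p))
E
```

```text
time: 3.0
position: [0.6694, -0.1409, 0.2893]
tool_rot: [0.736, 0.677, -0.0, -0.001]
ft_force: [-0.1, 0.9, 0.0]
grip_width: 0.0867
grip_force: 0.0
[ 0.6742651  -0.07284745  0.45219667] [-0.02254156 -0.25453651 -0.96680041]
pot_handle [{'rect': [206.5, 177.2, 320.8, 346.8], 'score': 0.58}]
pot_mouth [{'rect': [212.5, 174.0, 317.5, 341.9], 'score': 0.59}]
(np.float64(285.41612643226273), np.float64(207.1244318449211))
(np.float64(285.24071896062947), np.float64(245.1269847512175))
(np.float64(285.56441624659675), np.float64(173.6403877288887))
```

View pics/w1.png

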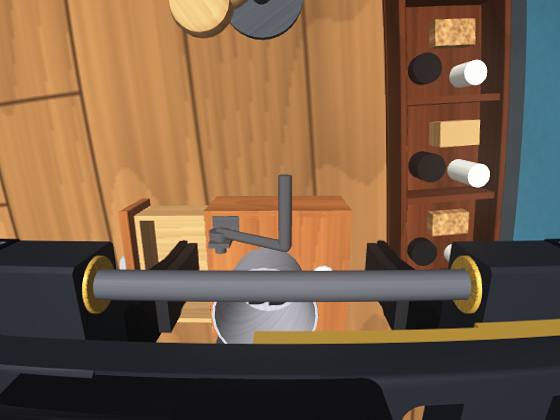

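The wrist picture shows the bar from (286,175) to (286,248), within 1–3 px of the projected model, so I can descend and grip.

```bash
python3 -m jog '{"dp":[[-3,2,40],[-3,2,80],[-3,2,120],[-3,2,148],[-3,2,148],[-3,2,148],[-3,2,148],[-3,2,148],[-3,2,148],[-3,2,148],[-3,2,148],[-3,2,148]],"delta_rot":[[0,0,0],[0,0,0],[0,0,0],[0,0,0],[0,0,0],[0,0,0],[0,0,0],[0,0,0],[0,0,0],[0,0,0],[0,0,0],[0,0,0]],"gripper":[1,1,1,1,1,-1,-1,-1,-1,-1,-1,-1]}' 15
python3 - <<'E'
import numpy as np
# arc offsets in tool axes (y=box x, z=down) from upright, mm
a0=np.arctan2(42,68)
for d in np.arange(0,2.3,.1875/1): a=a0+d; print(round(d,2),round(80*np.cos(a)-68),round(-(80*np.sin(a)-42)))
E
```

```text
time: 4.35
position: [0.672, -0.1453, 0.1417]
tool_rot: [0.736, 0.677, 0.0, 0.0]
ft_force: [-0.5, 0.4, 0.4]
grip_width: 0.039
grip_force: 0.0
0.0 0 0
0.19 -9 -12
0.38 -20 -22
0.56 -33 -30
0.75 -47 -35
0.94 -62 -38
1.12 -77 -38
1.31 -91 -35
1.5 -105 -29
1.69 -118 -21
1.88 -128 -10
2.06 -137 2
2.25 -143 15
```

```bash
python3 -m jog '{"dp":[[0,0,0],[0,0,0],[0,0,0],[0,0,0],[0,0,0],[0,0,0],[0,0,0],[0,0,0]],"delta_rot":[[0,0,0],[0,0,0],[0,0,0],[0,0,0],[0,0,0],[0,0,0],[0,0,0],[0,0,0]],"gripper":[-1,-1,-1,-1,-1,-1,-1,-1]}' 15
```

```text
time: 5.15
position: [0.6716, -0.1452, 0.1414]
tool_rot: [0.736, 0.677, -0.0, -0.0]
ft_force: [-1.3, 0.1, 0.5]
grip_width: 0.0113
grip_force: 15.0
```

```bash
python3 -m jog '{"dp":[[0,-4,-6],[0,-9,-12],[0,-14,-17],[0,-20,-22],[0,-26,-26],[0,-33,-30],[0,-40,-33],[0,-47,-35],[0,-54,-37],[0,-62,-38],[0,-69,-38],[0,-77,-38]],"delta_rot":[[0,0,0],[0,0,0],[0,0,0],[0,0,0],[0,0,0],[0,0,0],[0,0,0],[0,0,0],[0,0,0],[0,0,0],[0,0,0],[0,0,0]],"gripper":[-1,-1,-1,-1,-1,-1,-1,-1,-1,-1,-1,-1]}' 15
```

```text
time: 6.35
position: [0.5988, -0.1395, 0.1834]
tool_rot: [0.736, 0.677, 0.003, 0.005]
ft_force: [5.6, 0.9, 3.0]
grip_width: 0.0113
grip_force: 15.0
```

```bash
python3 -m jog '{"dp":[[0,-7,1],[0,-14,3],[0,-21,6],[0,-28,9],[0,-35,13],[0,-41,17],[0,-46,22],[0,-51,28],[0,-56,34],[0,-60,40],[0,-63,46],[0,-66,53]],"delta_rot":[[0,0,0],[0,0,0],[0,0,0],[0,0,0],[0,0,0],[0,0,0],[0,0,0],[0,0,0],[0,0,0],[0,0,0],[0,0,0],[0,0,0]],"gripper":[-1,-1,-1,-1,-1,-1,-1,-1,-1,-1,-1,-1]}' 15
python3 -m jog '{"dp":[[0,-1,3],[0,-1,3],[0,-1,3],[0,-1,3],[0,-1,3],[0,-1,3],[0,-1,3],[0,-1,3],[0,-1,3],[0,-1,3]],"delta_rot":[[0,0,0],[0,0,0],[0,0,0],[0,0,0],[0,0,0],[0,0,0],[0,0,0],[0,0,0],[0,0,0],[0,0,0]],"gripper":[-1,-1,-1,-1,-1,-1,-1,-1,-1,-1]}' 15
python3 - <<'E'
from h import *
shot('scene','s2.png');a=cv2.imread('pics/s2.png')[190:390,130:350]
cv2.imwrite('pics/s2c.png',cv2.resize(a,None,fx=3,fy=3,interpolation=cv2.INTER_CUBIC))
E
```

```text
time: 7.55
position: [0.5293, -0.1337, 0.1259]
tool_rot: [0.736, 0.677, -0.0, 0.0]
ft_force: [3.1, -4.3, 2.7]
grip_width: 0.0116
grip_force: 15.1
time: 8.55
position: [0.5285, -0.1335, 0.1235]
tool_rot: [0.736, 0.677, -0.0, 0.0]
ft_force: [1.6, -4.5, 3.7]
grip_width: 0.011
grip_force: 15.1
```

View pics/s2c.png

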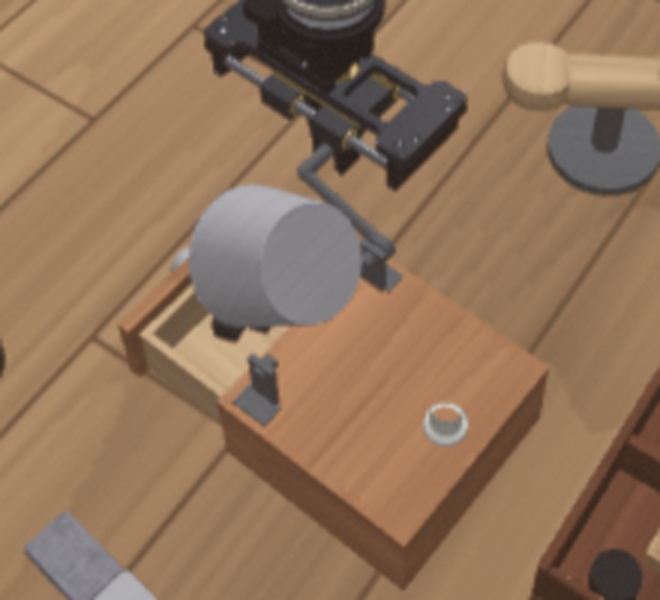

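The pot is at its stop and dark blocks show in the drawer around (235,325). I'll swing it back now.

```bash
python3 -m jog '{"dp":[[0,4,-10],[0,7,-16],[0,11,-22],[0,16,-28],[0,21,-34],[0,26,-39],[0,32,-43],[0,39,-47],[0,46,-50],[0,53,-53],[0,60,-55],[0,67,-56]],"delta_rot":[[0,0,0],[0,0,0],[0,0,0],[0,0,0],[0,0,0],[0,0,0],[0,0,0],[0,0,0],[0,0,0],[0,0,0],[0,0,0],[0,0,0]],"gripper":[-1,-1,-1,-1,-1,-1,-1,-1,-1,-1,-1,-1]}' 15
python3 -m jog '{"dp":[[0,8,0],[0,15,1],[0,23,1],[0,30,3],[0,37,5],[0,44,8],[0,51,12],[0,57,16],[0,63,21],[0,68,26],[0,73,32],[0,77,38]],"delta_rot":[[0,0,0],[0,0,0],[0,0,0],[0,0,0],[0,0,0],[0,0,0],[0,0,0],[0,0,0],[0,0,0],[0,0,0],[0,0,0],[0,0,0]],"gripper":[-1,-1,-1,-1,-1,-1,-1,-1,-1,-1,-1,-1]}' 15
python3 -m jog '{"dp":[[0,1,2],[0,2,4],[0,2,4],[0,2,4],[0,2,4]],"delta_rot":[[0,0,0],[0,0,0],[0,0,0],[0,0,0],[0,0,0]],"gripper":[-1,-1,-1,-1,-1]}' 15
```

```text
time: 9.8
position: [0.591, -0.1378, 0.1785]
tool_rot: [0.736, 0.677, -0.003, -0.004]
ft_force: [-4.2, -3.5, 4.1]
grip_width: 0.0113
grip_force: 15.0
time: 11.0
position: [0.6718, -0.1447, 0.1411]
tool_rot: [0.736, 0.677, -0.0, -0.001]
ft_force: [-13.0, 1.8, 21.0]
grip_width: 0.0111
grip_force: 15.0
time: 11.5
position: [0.6717, -0.1448, 0.1401]
tool_rot: [0.736, 0.677, -0.001, -0.002]
ft_force: [-10.7, 3.9, 16.3]
grip_width: 0.0113
grip_force: 15.1
```

```bash
python3 -m jog '{"dp":[[0,-2,-3],[0,-2,-3],[0,-2,-3],[0,-2,-3],[0,-2,-3],[0,-2,-3],[0,-2,-40],[0,-2,-80],[0,-2,-130],[0,-2,-160],[0,-2,-160]],"delta_rot":[[0,0,0],[0,0,0],[0,0,0],[0,0,0],[0,0,0],[0,0,0],[0,0,0],[0,0,0],[0,0,0],[0,0,0],[0,0,0]],"gripper":[0.3,0.3,0.3,0.3,0.3,0.3,0.3,0.3,0.3,0.3,0.3]}'
python3 - <<'E'
from h import *
S=shot('scene','s3.png');T=shot('top','t3.png')
a=cv2.imread('pics/s3.png')[230:370,150:320];b=cv2.imread('pics/t3.png')[145:275,310:410]
a=cv2.resize(a,(486,400),interpolation=cv2.INTER_CUBIC);b=cv2.resize(b,(308,400),interpolation=cv2.INTER_CUBIC)
cv2.imwrite('pics/st3.png',np.hstack([a,b]))
robot.search_frame('heel0','top')
for n in ['scene','top']:
  for d in robot.search_frame('heel0',n): print(n,np.round(d['rect']),round(d['score'],2))
E
```

```text
time: 12.6
position: [0.6751, -0.1462, 0.3044]
tool_rot: [0.736, 0.677, 0.003, 0.006]
ft_force: [-0.1, -1.2, 0.1]
grip_width: 0.0566
grip_force: 0.0
scene [319. 165. 344. 180.] 0.61
scene [203. 293. 213. 302.] 0.46
scene [219. 278. 228. 286.] 0.4
scene [216. 294. 221. 301.] 0.4
top [143. 249. 166. 269.] 0.51
top [342. 231. 350. 242.] 0.44
```

View pics/st3.png

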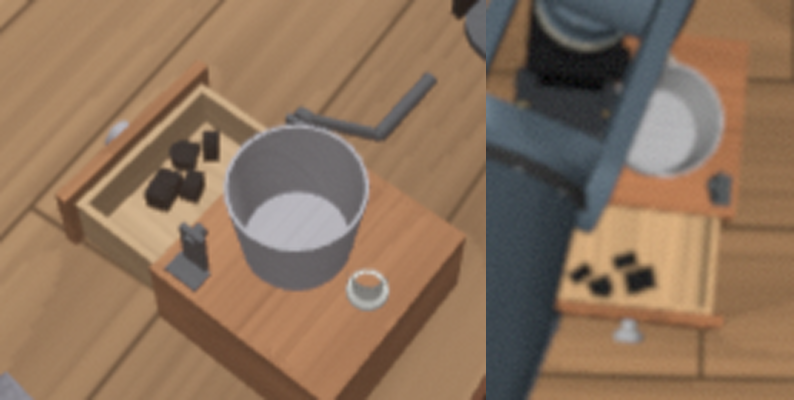

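The pot is empty and upright. The drawer holds a cluster of blocks near (185,170), and I can't tell whether it's four or five. I'll check from close by on the way to the knob.

```bash
python3 -m jog '{"dp":[[-110,-272,0],[-110,-272,0],[-110,-272,0],[-110,-272,0],[-110,-272,0],[-110,-272,54],[-110,-272,54],[-110,-272,54],[-110,-272,54],[-110,-272,54],[-110,-272,54],[-110,-272,54]],"delta_rot":[[0,0,-1.571],[0,0,-1.571],[0,0,-1.571],[0,0,-1.571],[0,0,-1.571],[0,0,-1.571],[0,0,-1.571],[0,0,-1.571],[0,0,-1.571],[0,0,-1.571],[0,0,-1.571],[0,0,-1.571]],"gripper":[-1,-1,-1,-1,-1,-1,-1,-1,-1,-1,-1,-1]}' 15
python3 - <<'E'
from h import *
c=shot('wrist','w2.png');o=robot.get_obs();print(R.from_quat(o['tool_rot']).as_matrix().round(3),o['q'])
for k in ['drawer_pull','heel0']:
  for d in robot.search_frame(k,'wrist'): print(k,np.round(d['rect']),round(d['score'],2))
print(proj(c,[.441,-.2365,.04]))
E
```

```text
time: 14.05
position: [0.3911, -0.2317, 0.2423]
tool_rot: [0.042, 0.999, 0.001, -0.001]
ft_force: [-0.0, 0.2, 0.2]
grip_width: 0.0008
grip_force: 0.0
[[-0.996  0.085 -0.002]
 [ 0.085  0.996  0.002]
 [ 0.002  0.002 -1.   ]] [-7.81374239e-01  2.71338962e-01  1.81623916e+00 -5.66898385e-06
  1.05666408e+00 -2.26751564e+00]
drawer_pull [269. 233. 292. 241.] 0.54
(np.float64(282.1133686632421), np.float64(231.49270641374324))
```

View pics/w2.png

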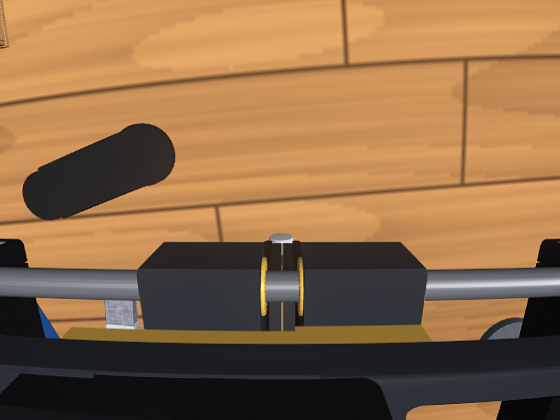

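The knob shows at (281,237), centred laterally. The drawer is hidden behind the gripper, so I'll zoom in on the fixed cameras to count the blocks.

```bash
python3 - <<'E'
from h import *
S=shot('scene','s4.png');T=shot('top','t4.png')
a=cv2.imread('pics/s4.png')[255:335,165:240];b=cv2.imread('pics/t4.png')[200:260,322:392]
a=cv2.convertScaleAbs(cv2.resize(a,(400,427),interpolation=cv2.INTER_CUBIC),alpha=1.8);b=cv2.convertScaleAbs(cv2.resize(b,(400,343),interpolation=cv2.INTER_CUBIC),alpha=1.8)
b=np.vstack([b,np.zeros((84,400,3),np.uint8)])
cv2.imwrite('pics/st4.png',np.hstack([a,b]))
E
```

```text
(no output)
```

View pics/st4.png

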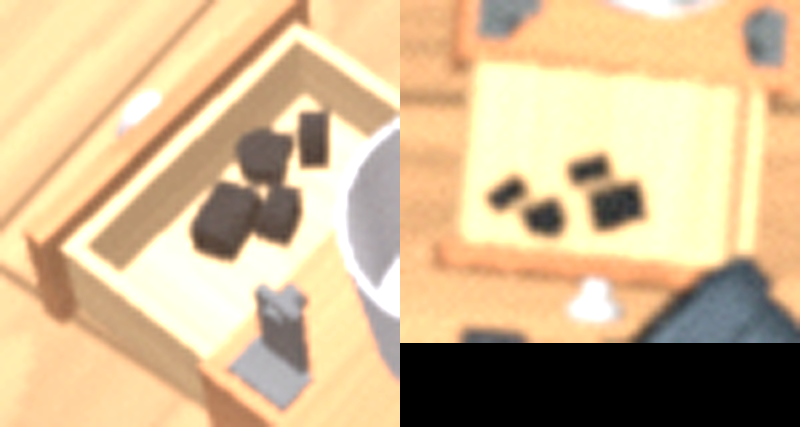

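Top view: two single blocks on edge at (507,192) and (590,168), one flat at (545,216), and a 28×22 mm pair on edge at (617,204). That makes five in the drawer.

```bash
python3 - <<'E'
from h import *
c=cam('wrist')
for p in [(25,195),(175,155),(155,125),(60,215)]: print('sole',onz(c,*p,.008).round(3))
print('knob',onz(c,281,237,.05).round(3), cam('top')[2] is not None)
T=cam('top')
for u,v in [(595,285),(595,318)]: print('knob top view',onz(T,322+(u-400)/5.714,200+v/5.714,.045).round(3))
E
```

```text
sole [ 0.379 -0.56   0.008]
sole [ 0.348 -0.356  0.008]
sole [ 0.311 -0.375  0.008]
sole [ 0.408 -0.518  0.008]
knob [ 0.445 -0.239  0.05 ] True
knob top view [ 0.464 -0.24   0.045]
knob top view [ 0.448 -0.24   0.045]
```

```bash
python3 -m jog '{"dp":[[0,-2,50],[0,-2,100],[0,-2,150],[0,-2,195],[0,-2,206],[0,-2,206],[-15,-2,206],[-28,-2,206],[-36,-2,206],[-42,-2,206],[-48,-2,206],[-54,-2,206]],"delta_rot":[[0,0,0],[0,0,0],[0,0,0],[0,0,0],[0,0,0],[0,0,0],[0,0,0],[0,0,0],[0,0,0],[0,0,0],[0,0,0],[0,0,0]],"gripper":[-1,-1,-1,-1,-1,-1,-1,-1,-1,-1,-1,-1]}'
python3 -m jog '{"dp":[[-7,0,0],[-14,0,0],[-21,0,0],[-28,0,0],[-35,0,0],[-42,0,0],[-49,0,0],[-56,0,0],[-63,0,0],[-70,0,0],[-72,0,0],[-72,0,0]],"delta_rot":[[0,0,0],[0,0,0],[0,0,0],[0,0,0],[0,0,0],[0,0,0],[0,0,0],[0,0,0],[0,0,0],[0,0,0],[0,0,0],[0,0,0]],"gripper":[-1,-1,-1,-1,-1,-1,-1,-1,-1,-1,-1,-1]}'
```

```text
time: 15.5
position: [0.445, -0.2382, 0.0379]
tool_rot: [0.041, 0.999, 0.0, -0.001]
ft_force: [-1.8, 0.2, 1.6]
grip_width: 0.0005
grip_force: 1.1
time: 16.7
position: [0.5186, -0.2456, 0.0378]
tool_rot: [0.041, 0.999, -0.001, 0.001]
ft_force: [0.1, -0.1, -0.3]
grip_width: 0.0002
grip_force: 0.0
```

```bash
python3 -m jog '{"dp":[[-2,0,0],[-4,0,0],[-6,0,0],[-7,0,0],[-7,0,0]],"delta_rot":[[0,0,0],[0,0,0],[0,0,0],[0,0,0],[0,0,0]],"gripper":[-1,-1,-1,-1,-1]}'
python3 -m jog '{"dp":[[-1,0,0],[-2,0,0],[-3,0,0],[-3,0,0]],"delta_rot":[[0,0,0],[0,0,0],[0,0,0],[0,0,0]],"gripper":[-1,-1,-1,-1]}'
```

```text
time: 17.2
position: [0.5246, -0.2455, 0.0376]
tool_rot: [0.042, 0.999, -0.0, 0.0]
ft_force: [-1.4, -1.0, -0.2]
grip_width: 0.0007
grip_force: 0.5
time: 17.6
position: [0.5273, -0.2455, 0.0376]
tool_rot: [0.041, 0.999, -0.0, 0.0]
ft_force: [-1.6, -0.4, 1.7]
grip_width: 0.0003
grip_force: 0.8
```

```bash
python3 -m jog '{"dp":[[-1,0,0],[-2,0,0],[-3,0,0],[-3,0,0]],"delta_rot":[[0,0,0],[0,0,0],[0,0,0],[0,0,0]],"gripper":[-1,-1,-1,-1]}'
```

```text
time: 18.0
position: [0.5274, -0.2454, 0.0375]
tool_rot: [0.041, 0.999, 0.001, -0.003]
ft_force: [-9.0, -2.0, 5.1]
grip_width: 0.0004
grip_force: 4.1
```

The force rose to 9 N with no further motion, at the TCP position expected for a shut drawer. I'll back off and look.

```bash
python3 -m jog '{"dp":[[15,0,0],[50,0,0],[90,0,0],[120,0,-40],[120,0,-90],[120,0,-140],[120,0,-180],[120,0,-180]],"delta_rot":[[0,0,0],[0,0,0],[0,0,0],[0,0,0],[0,0,0],[0,0,0],[0,0,0],[0,0,0]],"gripper":[-1,-1,-1,-1,-1,-1,-1,-1]}'
python3 - <<'E'
from h import *
shot('scene','s5.png');a=cv2.imread('pics/s5.png')[230:370,160:320]
cv2.imwrite('pics/s5c.png',cv2.resize(a,None,fx=4,fy=4,interpolation=cv2.INTER_CUBIC))
E
```

```text
time: 18.8
position: [0.4145, -0.2386, 0.2233]
tool_rot: [0.041, 0.999, -0.005, 0.006]
ft_force: [0.3, -0.4, -0.7]
grip_width: 0.0006
grip_force: 0.0
```

View pics/s5c.png

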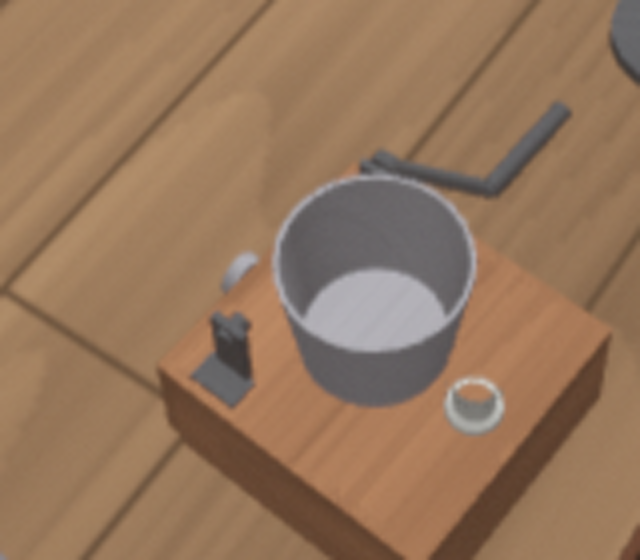

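The drawer is shut, with its knob at (240,270) close to the box. The pot is upright and empty, and the spool at (475,405) hasn't moved.

```bash
python3 -c "
from rig import robot
print(robot.hand_in())"
```

```text
the job is handed in; nothing more can be done
None
```

The job is handed in: by the pictures and forces, all five blocks went into the drawer, the pot is back upright on its stop and the drawer is pushed fully shut; the judge's verdict was not shown.

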